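Hang a sprayed van body on the drying rail

TASK

Take the paint hanger that carries the box-shaped covered van (not the round tank) by its grip block and hang it on the drying rail: lift its hook tongue over the rail's front lip from the robot's side and lower it gently behind the lip. Then feel your way along the rail, with only light pressure (25 N is already too hard), until the tongue drops into the notch in the steel strip inside the channel and sits fully home on the channel floor, and let go. Leave everything else as it stands.

Things in the scene. Friction and masses are not known exactly. Their poses are not given: they have to be found in the camera images.
- van_hanger: Hanger to hang: C-shaped steel frame with a plain grey box-shaped van body (40 x 130 mm, roof 44 x 134) fixed under it; 174 mm tall, 0.25-0.43 kg, balanced about its grip block. Origin: bench level below grip block and tongue; z up, y along the van, -x towards the spine. Heights: van 0-45 mm, foot to 51, open throat 51-90. Spine 6 x 16 mm, inner face at x -20.
- van_hanger_grip (a point): Middle of its upright grip block, 156 mm above the origin: 20 mm in x, 16 mm in y, heights 128-174 mm. Pinch it from above, fingers closing along the hanger's y. The arm below it (heights 120-128, 16 mm wide in y) runs to the spine.
- van_hanger_hook (a point): Centre of the underside of its hook tongue, 90 mm above the origin. The tongue points down from the arm, is 8 mm thick in x, 28 mm wide in y, heights 90-120 mm; its thickness is centred on the origin's axis.
- tank_hanger: A like hanger carrying a round tank body (diameter 38, length 130 mm): a bystander, leave alone. It can stand on either side. Origin: centre of its underside.
- rail: Aluminium drying rail fixed to the bench: an open-topped channel 400 mm long along its y, on two posts at y = +-188 mm (feet 60 x 50 mm). Origin on the bench below its middle, z up, x points away from the robot (yaw at most 0.15). Heights: channel underside 135 mm, channel floor 140, front lip top 162, back wall top 168.
- channel (a point): Centre of the bare channel floor (140 mm above the bench), at mid length; axes as the rail's. The channel is 16 mm wide inside (x -8 to +8), walls 4 mm thick. When home, the tongue's underside is at this height.
- lip (a point): Middle of the top edge of the front anti-jump lip (rail x -10 mm, 162 mm above the bench, 22 mm above the channel floor). A dark steel strip 8 mm thick covers the channel floor except one notch 36 mm long. The notch's middle lies anywhere within 38 mm either way of mid length and is NOT measured: feel for it (the tongue can go 8 mm lower there) or see it from above. The strip does not move.
- paint_jar: Small glass jar, 34 mm across, 48 mm tall, between the hangers. Bystander; origin centre of underside.
- thinner_bottle: Bottle 44 mm across, 100 mm tall. Bystander; origin centre of underside.
- screwdriver: Screwdriver 160 mm long lying along its x. Bystander.
- brush: Paint brush 170 mm long lying along its x. Bystander.
- flat_wagon: Model flat wagon, 36 x 120 x 23 mm, long along its y. Bystander; origin centre of underside.
- filler_can: Aluminium can 52 mm across, 55 mm tall, behind the rail. Bystander; origin centre of underside.
There are look-alikes about, which are no part of the job. Leave any purple or red look-alike of the van_hanger alone.

How it is judged (in metres and radians):
On the way, in this order (a step that is already met when the one before it is completed fails the run):
1. the van hanger's tongue is over the channel, higher than the front lip (z of van_hanger_hook in the frame of channel above 0.022 m and x of van_hanger_hook in the frame of channel between -0.006 and 0.006 m and y of van_hanger_hook in the frame of channel between -0.15 and 0.15 m), for 0.05 s.
2. the tongue is down behind the front lip (z of van_hanger_hook in the frame of channel below 0.015 m and x of van_hanger_hook in the frame of channel between -0.006 and 0.006 m and y of van_hanger_hook in the frame of channel between -0.15 and 0.15 m), for 0.1 s.
At the end, for the whole second after the job is handed in: The van hanger hangs free on the rail by its weight, upright within 0.12 rad, at rest (under 0.05 m/s, 0.5 rad/s), tongue down in the notch behind the lip: underside within 3 mm of the channel floor, 6 mm of the channel's middle plane, 50 mm of the rail's middle (z of van_hanger_hook in the frame of channel between -0.003 and 0.003 m and x of van_hanger_hook in the frame of channel between -0.006 and 0.006 m and y of van_hanger_hook in the frame of channel between -0.05 and 0.05 m and angle between van_hanger's own z axis and vertical below 0.12 rad and linear speed of van_hanger below 0.05 m/s and angular speed of van_hanger below 0.5 rad/s and contact force between van_hanger and rail above 0.5 N); the robot touches nothing.
It fails at once if the van hanger is pressed on the rail with more than 30 N (contact force between van_hanger and rail above 30 N).
It fails at once if the robot presses on the rail with more than 15 N (contact force between any of the fingers, the arm and rail above 15 N).
It fails at once if the tank hanger or another thing on the bench is shifted by more than 20 mm (distance of any of tank_hanger, paint_jar, thinner_bottle, screwdriver, brush, flat_wagon, filler_can from where it was at the start of the episode above 0.02 m).
It also fails if it takes over 72 s, if anything falls off the work surface, if the arm or the gripper's body presses on something with over 40 N, if the wrist force passes 120 N, or if a joint passes its speed limit or range.

ROBOT

A 6-joint arm with a two-finger parallel gripper is mounted at the origin on the work surface. World frame = base frame: x ahead of the robot, y to its left, z up, the work surface at z = 0. Lengths are in m, angles in degrees, forces in N, time in s.
With the tool pointing down it reaches from about 0.4 to 0.825 m from the base axis. Payload 7 kg.
Tool frame: the origin (TCP) lies at the very end of the fingers, on their centre line; the grasp point (between the pads) lies 19 mm behind it (r.hold_point_z is the distance from the TCP to the grasp point, in m); z points along the fingers, y is the direction in which the jaws open and shut (so a half turn about z gives the same grasp; the last joint's range is limited). The gripper opens to 88 mm and grips with 3 to 60 N. Pads are 19 mm wide; open, the fingers measure 130 mm over their backs; the gripper's body (78 mm by 193 mm) begins 47 mm behind the grasp point.
Start: joints at [82.397, 20.546, 0.682, 0, -70.136, -16.507], TCP at [0.276, 0.616, 0.227] pointing down, gripper open.
Joint ranges: [-176.03, 176.03], [-82.01, 121.73], [-58.28, 71.71], [-173.87, 95.51], [-174.79, -0.11], [-173.66, 173.66]. Speed limits (degrees/s): [136.94, 136.94, 172.46, 180, 180, 180].

INTERFACE

Orientations are given as [roll, pitch, yaw] about the fixed x, y, z axes, in that order (R = Rz(yaw) Ry(pitch) Rx(roll)).
In Python, from plant import r gives the robot as it stands. The module is installed in compiled form; this text tells all that it offers.
- The arm moves only by the shell command python3 -m inch 'ROWS' [FORCE]. ROWS is text: rows parted by semicolons, each of 7 numbers parted by spaces: the shift along the tool's x, y, z in m, then the turn, a rotation vector about the tool's x, y, z in rad, then the opening, from 0 (shut) to 1 (fully open). In form: tx ty tz ax ay az jaw; .... A call has 1 to 20 rows; each row shifts and turns the commanded pose from where the row before left it, along the tool's axes as they then stand; what a row does not reach is not made up. A row lasts 1/12 s, in which the tool goes at most 41.7 mm and 7.16 degrees, less where a joint would pass 70% of its speed; a pose out of reach is approached as far as the arm can. A call with a gripper value outside its range is refused whole. The fingers move at their own pace and stop on an object; FORCE is the grip in N (left out, the last holds). Time passes only in rows, so rows that do not move let the fingers close. It gives the time, the measured TCP pose, the force and the opening at its end, in the units of the state.
- r.get_state(): the state, without advancing time (a new reading comes with each control period).
- r.capture(name): name is "side" or "top" or "wrist"; returns the picture (420x560x3 uint8, red, green, blue); there is no depth.
- r.camera_params(name): a dict with "vfov" (degrees; the focal length in pixels is half the picture's height over the tangent of half this angle, whatever the lens; pixels are square), "cx", "cy" (the principal point, pixels), "R" (3x3) and "t" (3): a world point X has camera coordinates R X + t. Camera axes: x right, y down, z forward; pixel columns grow to the right and rows downward; lengths in m; the calibration is good to about 2 mm. The wrist camera is an equidistant fisheye: a pixel r from the principal point sees the ray r / f radians off the axis. A picture is of the moment at which its call begins: read the wrist's pose just before it. camera_params takes no time and is no camera call; for the wrist camera it gives the pose at the moment of the call.
- r.close_job(): hands the job in, once; it reports no verdict.
Trained networks look in the newest picture that a camera, given by its name, has taken for a name from the list of things; names that differ only in an ending like _2 or _b are one class to them, and where a whole thing is asked for, a point or a joint stands for the part that bears it (a point fixed in the world has none). Each returns a list of dicts, best first, with "p" (0 to 1); they miss things now and then, are a little off and sometimes report something else, mostly with a low value. They report only what shows in the picture. A call takes as long as a camera call. They do not tell look-alikes from the thing itself.
- r.recognise(target, camera): "xy" ([column, row] in pixels, amid what is visible of it).
The state is a dict: "time_s": time; "joints": joint angles; "qd": joint speeds; "joint_torque": joint torques, N m; "tcp_pos": TCP position; "eef_rot": TCP orientation; "contact_force": force on the tool from outside, world axes, zero at the start; "moment": the same for the moment, N m; "gripper_width": finger opening in m.
Only numpy, scipy, OpenCV 4.12 (cv2) and the standard library are available. Lean on these libraries where they do the work, as an engineer would, in place of code of your own. Each camera call takes 0.05 s, during which the arm holds its last target.

## Working session

There is one attempt and no reset: what is moved stays moved. The work goes in short steps, Python scripts to look and compute and a shell command to move; the robot and the scene stay as the last step left them, time stands still between calls to the robot, and variables do not carry over. Pictures are saved under pics/ and viewed, and the job is handed in when it is done.

```bash
mkdir -p pics; ls
python3 - <<'E'
from plant import r
import cv2
s=r.get_state()
for k,v in s.items(): print(k,v)
print(r.hold_point_z)
for n in ["side","top","wrist"]:
    im=r.capture(n); cv2.imwrite(f"pics/{n}0.png",im[:,:,::-1])
    p=r.camera_params(n); print(n,p)
    for t in ["van_hanger","van_hanger_grip","van_hanger_hook","tank_hanger","rail","lip","channel","paint_jar"]:
        print(t,[(d['xy'],round(d['p'],2)) for d in r.recognise(t,n)][:4])
print(r.get_state()['time_s'])
E
```

```text
pics
time_s 0.0
joints [ 8.23984160e+01  2.05907270e+01  6.33093381e-01 -2.00071381e-02
 -7.01355561e+01 -1.65073528e+01]
qd [-0.01675424  0.02086856  0.0230121   0.07606152  0.07554091 -0.04739495]
joint_torque [ 7.74443815e-04 -5.82715023e+01  2.93069440e+01  6.99770004e+00
  7.04184640e-03 -1.57168733e-04]
tcp_pos [0.27553899 0.61565883 0.22562587]
eef_rot [ 1.79905307e+02 -8.44860004e-03 -2.41157435e+01]
contact_force [ 0.1135198  -0.13500172 -0.27794567]
moment [0.00087989 0.01773899 0.0269576 ]
gripper_width 0.08733155192078215
0.0188
side {'vfov': 53.87917246268454, 'cx': 274.98458036344255, 'cy': 210.77001469572312, 'R': array([[-0.97355203, -0.22755748,  0.02034779],
       [-0.18602936,  0.73786893, -0.64880083],
       [ 0.13262548, -0.63542666, -0.76068617]]), 't': array([0.55050252, 0.16132218, 1.15348036])}
van_hanger [([369.5, 187.7], 0.81), ([237.7, 154.2], 0.69), ([321.6, 192.8], 0.62)]
van_hanger_grip [([321.0, 190.1], 0.91), ([231.3, 221.8], 0.68), ([368.2, 188.2], 0.67), ([240.9, 149.9], 0.63)]
van_hanger_hook [([369.8, 188.7], 0.95), ([240.1, 150.6], 0.82), ([321
[... 688 characters left out ...]
 ([351.2, 284.6], 0.71), ([370.3, 143.2], 0.57)]
van_hanger_hook [([350.7, 282.6], 0.74), ([366.0, 142.8], 0.68), ([332.7, 235.4], 0.6)]
tank_hanger [([231.1, 234.1], 0.56)]
rail [([273.8, 169.5], 0.91)]
lip [([273.7, 170.0], 0.56)]
channel [([267.8, 170.2], 0.88)]
paint_jar [([285.2, 223.8], 0.52)]
wrist {'vfov': 65.70646984690485, 'cx': 277.2829093133892, 'cy': 206.56963233220068, 'R': array([[-0.40866146, -0.91268526,  0.00119835],
       [-0.87546603,  0.39236674,  0.28214814],
       [-0.25798264,  0.11425396, -0.9593701 ]]), 't': array([ 0.67416648, -0.03486787,  0.3923353 ])}
van_hanger []
van_hanger_grip []
van_hanger_hook []
tank_hanger []
rail []
lip []
channel []
paint_jar []
1.35
```

View pics/side0.png

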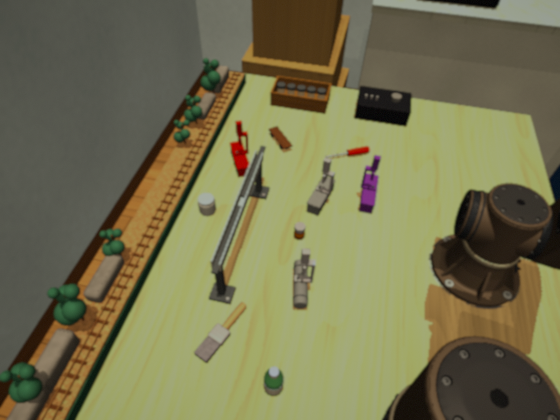

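View pics/top0.png

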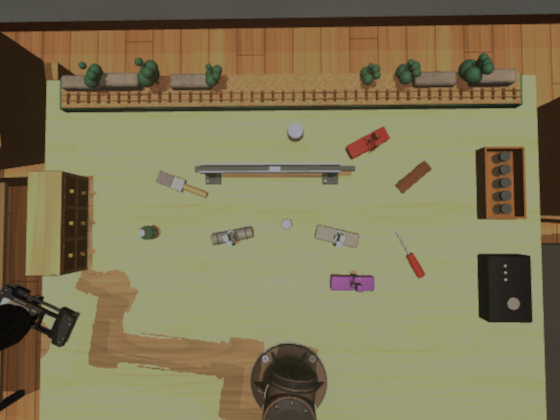

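The grey box van is at about (337,236) in the top view. The tank is at (232,236), and the purple and red look-alikes are at (353,283) and (368,143). I'll zoom in for detail.

Run:
```python
import cv2, numpy as np
im=cv2.imread("pics/top0.png"); sd=cv2.imread("pics/side0.png")
cv2.imwrite("pics/z1.png",cv2.resize(im[205:275,295:385],(720,560),interpolation=cv2.INTER_CUBIC))
a=cv2.resize(im[155:190,190:275],(780,290),interpolation=cv2.INTER_CUBIC)
b=cv2.resize(im[155:190,275:360],(780,290),interpolation=cv2.INTER_CUBIC)
cv2.imwrite("pics/z2.png",np.vstack([a,b]))
cv2.imwrite("pics/z3.png",cv2.resize(sd[140:220,290:390],(750,600),interpolation=cv2.INTER_CUBIC))
```

```text
(no output)
```

View pics/z1.png

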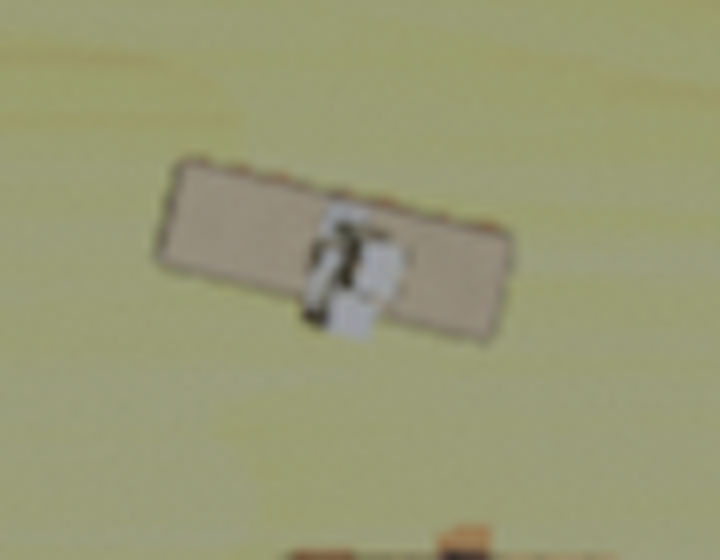

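View pics/z2.png

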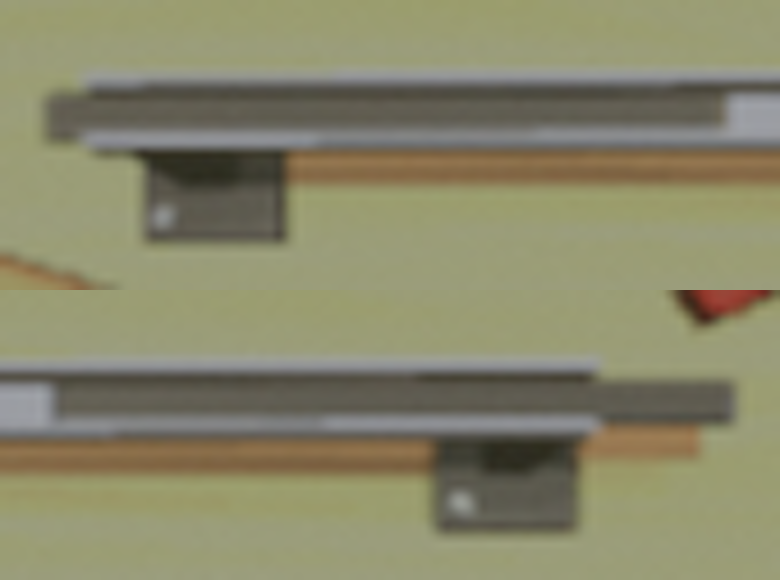

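View pics/z3.png

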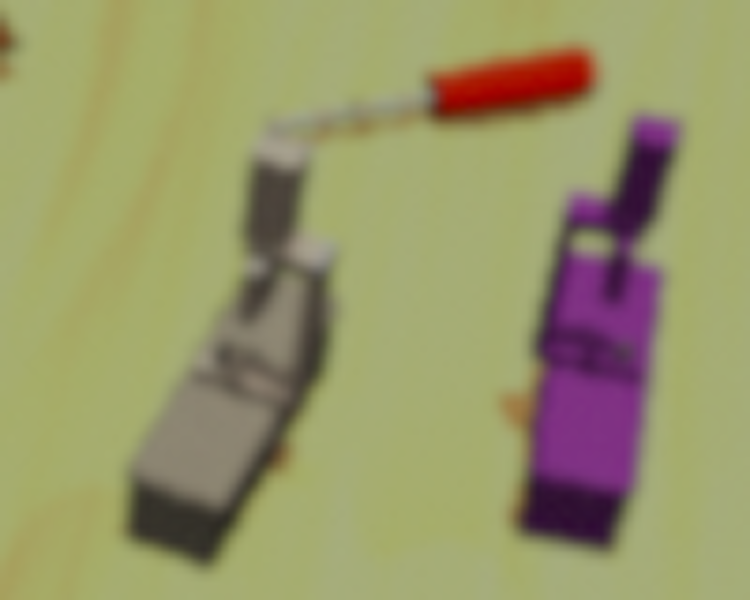

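```bash
cat > h.py <<'E'
import numpy as np, cv2
from plant import r
def ray(cam,uv,p=None,h=420):
    p=p or r.camera_params(cam); R=np.array(p['R']);t=np.array(p['t'])
    f=h/2/np.tan(np.radians(p['vfov']/2))
    d=np.array([uv[0]-p['cx'],uv[1]-p['cy']])
    if cam=='wrist':
        rr=np.hypot(*d); th=rr/f; v=np.r_[d/max(rr,1e-9)*np.sin(th),np.cos(th)]
    else: v=np.r_[d/f,1]
    return -R.T@t, R.T@v
def onz(cam,uv,z,p=None):
    o,d=ray(cam,uv,p); return o+d*(z-o[2])/d[2]
def proj(cam,X,p=None,h=420):
    p=p or r.camera_params(cam); R=np.array(p['R']);t=np.array(p['t'])
    f=h/2/np.tan(np.radians(p['vfov']/2)); c=R@np.asarray(X)+t
    if cam=='wrist':
        n=np.hypot(c[0],c[1]); th=np.arctan2(n,c[2]); k=f*th/max(n,1e-9); return np.array([p['cx']+k*c[0],p['cy']+k*c[1]])
    return np.array([p['cx']+f*c[0]/c[2],p['cy']+f*c[1]/c[2]])
E
python3 - <<'E'
from h import *
c=[onz('top',(295+x/8-.5+.0625,205+y/8-.5+.0625),.045) for x,y in [(178,155),(517,230),(492,347),(153,264)]]
c=np.array(c); print(c, c.mean(0)); 
for i in range(4): d=c[(i+1)%4]-c[i]; print(np.linalg.norm(d),np.degrees(np.arctan2(d[1],d[0])))
print('blocktop',onz('top',(295+382/8,205+268/8),.174),'spine top',onz('top',(295+352/8,205+317/8),.128))
s=85/780
P=lambda x,y,off,z:onz('top',(off+x*s-.45,155+y*s-.45),z)
print('notch L',P(727,110,190,.14),'R',P(53,403-290,275,.14))
print('lip ends',P(90,140,190,.162),P(600,423-290,275,.162))
print('back ends',P(88,80,190,.168),P(597,367-290,275,.168))
print('side block top', onz('side',(290+281/7.5,140+143/7.5),.174))
E
```

```text
[[ 0.49526358 -0.08917221  0.045     ]
 [ 0.46590224 -0.21955196  0.045     ]
 [ 0.42090503 -0.20941506  0.045     ]
 [ 0.45315418 -0.07920307  0.045     ]] [ 0.45880625 -0.14933557  0.045     ]
0.13364492884667636 -102.69121530601791
0.046124890307932764 167.30443996394808
0.13414607560167716 76.0896592784496
0.043273377693880025 -13.319192922797882
blocktop [ 0.45419883 -0.15097285  0.174     ] spine top [ 0.43512304 -0.14637661  0.128     ]
notch L [0.66111928 0.05522201 0.14      ] R [0.65994443 0.02183665 0.14      ]
lip ends [0.64984956 0.2519962  0.162     ] [ 0.64939992 -0.14672943  0.162     ]
back ends [0.66763048 0.2514037  0.168     ] [ 0.66579744 -0.14518831  0.168     ]
side block top [ 0.45094413 -0.15157192  0.174     ]
```

```bash
python3 -m inch '0 0 -0.03 0 0 0 1;0 0 -0.035 0 0 0 1;0 0 -0.035 0 0 0 1;0 0 -0.03 0 0 0 1;0.0199 0.0261 0 0 0 0 1;0.0199 0.0261 0 0 0 0 1;0.0199 0.0261 0 0 0 0 1;0.0199 0.0261 0 0 0 0 1;0.0199 0.0261 0 0 0 0 1;0.0199 0.0261 0 0 0 0 1;0.0199 0.0261 0 0 0 0 1;0.0199 0.0261 0 0 0 0 1;0.0199 0.0261 0 0 0 0 1;0.0199 0.0261 0 0 0 0 1;0.0199 0.0261 0 0 0 0 1;0.0199 0.0261 0 0 0 0 1'
python3 -m inch '0.0199 0.0261 0 0 0 0 1;0.0199 0.0261 0 0 0 0 1;0.0199 0.0261 0 0 0 0 1;0.0199 0.0261 0 0 0 0 1;0.0199 0.0261 0 0 0 0 1;0.0199 0.0261 0 0 0 0 1;0.0199 0.0261 0 0 0 0 1;0.0199 0.0261 0 0 0 0 1;0.0199 0.0261 0 0 0 0 1;0.0199 0.0261 0 0 0 0 1;0.0199 0.0261 0 0 0 0 1;0.0199 0.0261 0 0 0 0 1;0 0 0 0 0 -0.095 1;0 0 0 0 0 -0.095 1;0 0 0 0 0 0 1'
```

```text
time_s: 2.68
tcp_pos: [0.3657, 0.231, 0.3569]
eef_rot: [-179.9, -0.0, -24.1]
contact_force: [1.1, -0.2, -0.3]
gripper_width: 0.0875
time_s: 3.93
tcp_pos: [0.4556, -0.1516, 0.3564]
eef_rot: [180.0, 0.0, -13.1]
contact_force: [0.2, -0.3, 0.8]
gripper_width: 0.0877
```

Run:
```python
from h import *
import pickle
s=r.get_state(); p=r.camera_params('wrist'); im=r.capture('wrist'); 
pickle.dump((s,p),open('w1.pkl','wb'))
print(s['tcp_pos'],s['eef_rot'])
def box(im,o,yaw):
    c,sn=np.cos(yaw),np.sin(yaw)
    for (hx,hy,z) in [(.010,.008,.174),(.022,.067,.045)]:
        q=[proj('wrist',[o[0]+c*x-sn*y,o[1]+sn*x+c*y,z],p) for x,y in [(-hx,-hy),(hx,-hy),(hx,hy),(-hx,hy)]]
        cv2.polylines(im,[np.round(np.array(q)*8).astype(int)],True,(0,0,255),1,shift=3)
b=im[:,:,::-1].copy(); cv2.imwrite('pics/w1.png',b)
box(b,(.4560,-.150),np.radians(-13.2)); cv2.imwrite('pics/w1o.png',b)
print(proj('wrist',[.456,-.15,.174],p))
for t in ["van_hanger_grip","van_hanger"]: print([(d['xy'],round(d['p'],2)) for d in r.recognise(t,'wrist')])
```

```text
[ 0.45563828 -0.15159192  0.35638908] [ 1.79994315e+02  2.32985671e-02 -1.30866434e+01]
[274.8850188  185.84343232]
[([329.0, 246.4], 0.87), ([275.3, 163.6], 0.79)]
[([273.2, 165.4], 0.88)]
```

View pics/w1o.png

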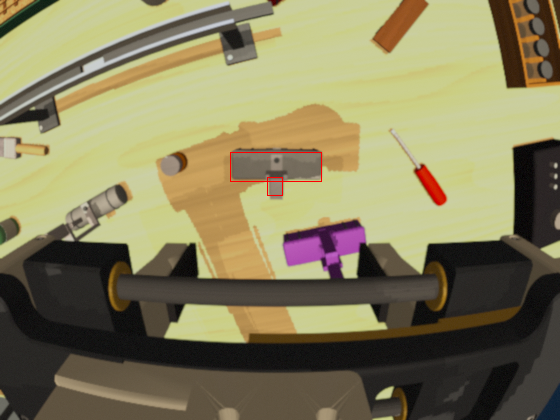

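Run:
```python
import cv2,numpy as np
a=cv2.imread('pics/w1.png')[140:205,220:335]; b=cv2.imread('pics/w1o.png')[140:205,220:335]
cv2.imwrite('pics/w1z.png',np.vstack([cv2.resize(x,None,fx=4.5,fy=4.5,interpolation=cv2.INTER_CUBIC) for x in (a,b)]))
```

```text
(no output)
```

View pics/w1z.png

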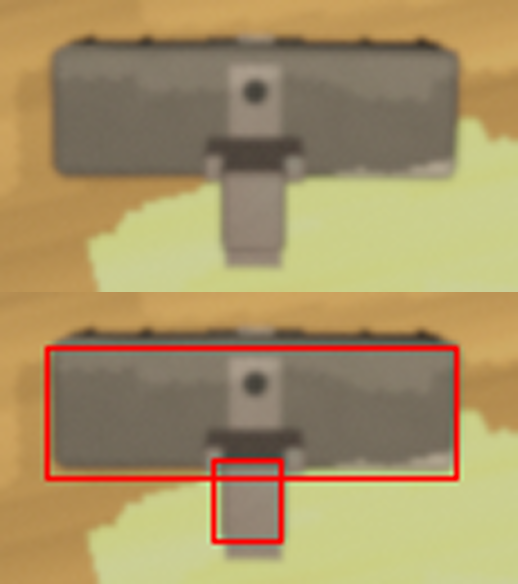

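```bash
python3 -m inch '0 0 0.03 0 0 0 1;0 0 0.035 0 0 0 1;0 0 0.035 0 0 0 1;0 0 0.03 0 0 0 1;0 0 0.03 0 0 0 1;0 0 0.025 0 0 0 1;0 0 0.02 0 0 0 1;0 0 0.0144 0 0 0 1;0 0 0 0 0 0 1;0 0 0 0 0 0 1'
python3 - <<'E'
from h import *
print(r.get_state()['tcp_pos'])
im=r.capture('side'); cv2.imwrite('pics/s1.png',cv2.resize(im[110:250,260:440],(756,588),interpolation=cv2.INTER_CUBIC)[:,:,::-1])
im=r.capture('wrist'); cv2.imwrite('pics/w2.png',im[:,:,::-1])
E
```

```text
time_s: 4.92
tcp_pos: [0.4557, -0.1504, 0.1372]
eef_rot: [180.0, 0.1, -13.2]
contact_force: [-0.7, -0.2, 0.8]
gripper_width: 0.0876
[ 0.45567224 -0.15040164  0.13715236]
```

View pics/s1.png

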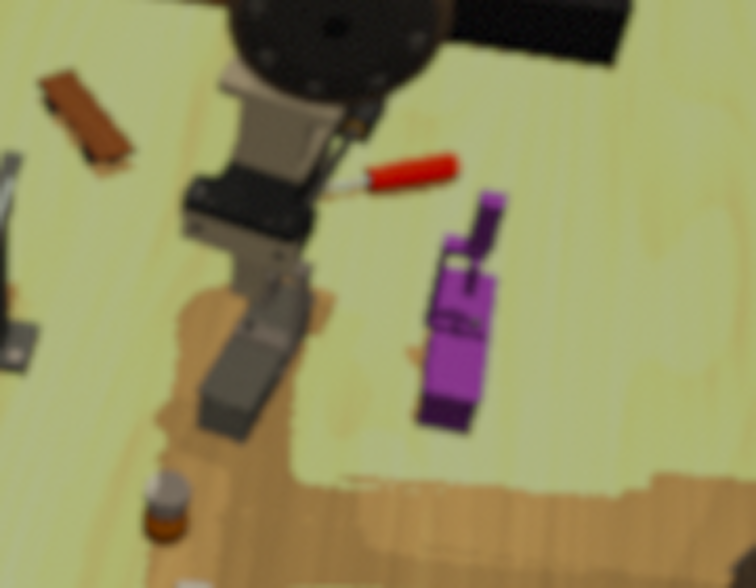

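View pics/w2.png

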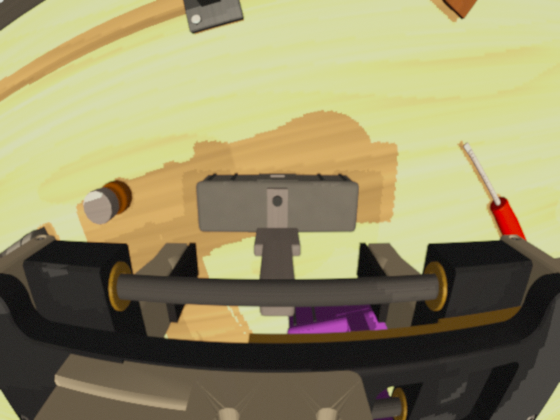

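The block sits centred between the fingers, at column ~277 in the wrist view. Next I close and lift.

```bash
python3 -m inch '0 0 0 0 0 0 0.5;0 0 0 0 0 0 0.3;0 0 0 0 0 0 0.1;0 0 0 0 0 0 0;0 0 0 0 0 0 0;0 0 0 0 0 0 0;0 0 0 0 0 0 0;0 0 0 0 0 0 0' 30
python3 -m inch '0 0 -0.01 0 0 0 0;0 0 -0.02 0 0 0 0;0 0 -0.02 0 0 0 0;0 0 -0.02 0 0 0 0;0 0 -0.02 0 0 0 0;0 0 -0.02 0 0 0 0;0 0 -0.02 0 0 0 0;0 0 -0.01 0 0 0 0;0 0 0 0 0 0 0;0 0 0 0 0 0 0'
python3 - <<'E'
from h import *
s=r.get_state();print(s['tcp_pos'],s['contact_force'],s['moment'])
im=r.capture('side'); cv2.imwrite('pics/s2.png',cv2.resize(im[110:250,200:400],None,fx=4,fy=4,interpolation=cv2.INTER_CUBIC)[:,:,::-1])
im=r.capture('wrist'); cv2.imwrite('pics/w3.png',im[:,:,::-1])
E
```

```text
time_s: 5.68
tcp_pos: [0.4558, -0.1508, 0.1372]
eef_rot: [180.0, 0.0, -13.2]
contact_force: [0.2, -0.2, -0.3]
gripper_width: 0.0395
time_s: 6.52
tcp_pos: [0.4558, -0.1506, 0.2773]
eef_rot: [-180.0, -0.0, -13.2]
contact_force: [-0.3, 0.3, -0.7]
gripper_width: 0.0004
[ 0.45576357 -0.15063452  0.27731844] [-0.27818583  0.32235022 -0.71673927] [-0.03803668  0.01880207 -0.0025927 ]
```

View pics/s2.png

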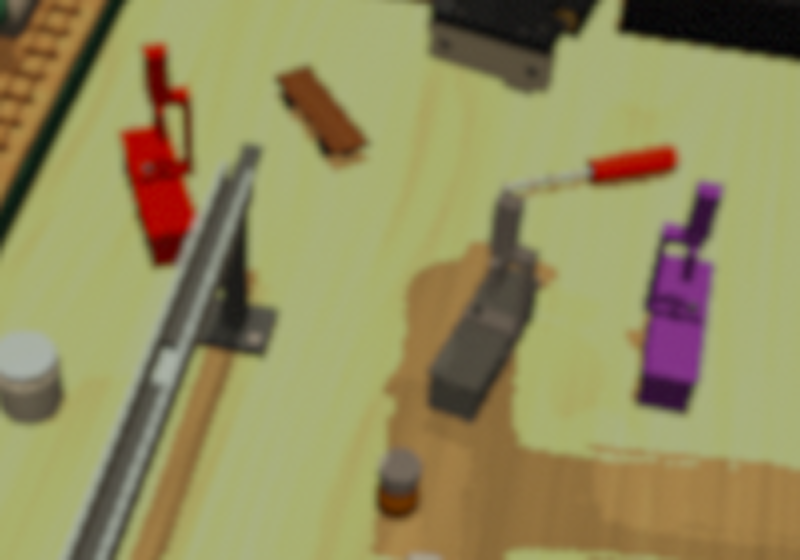

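View pics/w3.png

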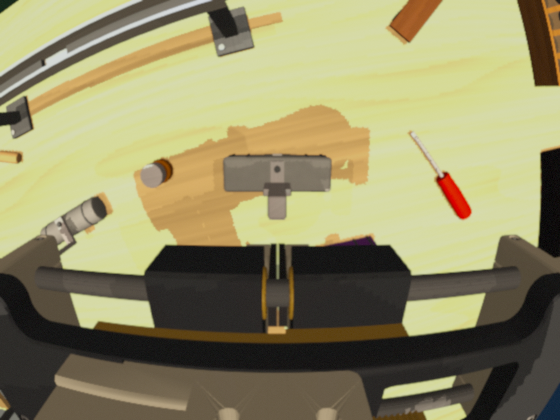

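The lift started before the fingers had closed. The hanger still stands where it was. I'll reopen, check its position, and grip again.

```bash
python3 -m inch '0 0 0 0 0 0 0.6;0 0 0 0 0 0 0.6;0 0 0 0 0 0 0.6;0 0 0 0 0 0 0.6;0 0 0 0 0 0 0.6;0 0 0 0 0 0 0.6;0 0 0 0 0 0 0.6;0 0 0 0 0 0 0.6;0 0 0 0 0 0 0.6;0 0 0 0 0 0 0.6' 30
python3 - <<'E'
from h import *
s=r.get_state(); p=r.camera_params('wrist'); im=r.capture('wrist'); b=im[:,:,::-1].copy()
o=(.4557,-.1507);yaw=np.radians(-13.2);c,sn=np.cos(yaw),np.sin(yaw)
for (hx,hy,z) in [(.010,.008,.174),(.022,.067,.045)]:
    q=[proj('wrist',[o[0]+c*x-sn*y,o[1]+sn*x+c*y,z],p) for x,y in [(-hx,-hy),(hx,-hy),(hx,hy),(-hx,hy)]]
    cv2.polylines(b,[np.round(np.array(q)*8).astype(int)],True,(0,0,255),1,shift=3)
cv2.imwrite('pics/w4.png',cv2.resize(b[140:240,200:350],None,fx=5,fy=5,interpolation=cv2.INTER_CUBIC))
E
```

```text
time_s: 7.45
tcp_pos: [0.4558, -0.1508, 0.2772]
eef_rot: [-180.0, -0.0, -13.2]
contact_force: [0.2, -0.2, 0.4]
gripper_width: 0.0521
```

View pics/w4.png

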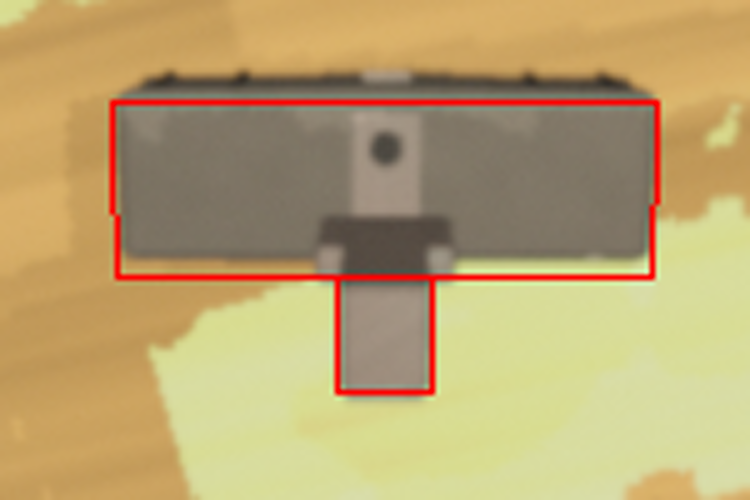

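The block outline agrees with the prediction to under 1 mm. I descend and grip.

```bash
python3 -m inch '0 0 0.025 0 0 0 0.6;0 0 0.03 0 0 0 0.6;0 0 0.03 0 0 0 0.6;0 0 0.025 0 0 0 0.6;0 0 0.02 0 0 0 0.6;0 0 0.01 0 0 0 0.6;0 0 0 0 0 0 0.6;0 0 0 0 0 0 0.3;0 0 0 0 0 0 0.1;0 0 0 0 0 0 0;0 0 0 0 0 0 0;0 0 0 0 0 0 0;0 0 0 0 0 0 0;0 0 0 0 0 0 0;0 0 0 0 0 0 0;0 0 0 0 0 0 0;0 0 0 0 0 0 0;0 0 0 0 0 0 0;0 0 0 0 0 0 0' 30
```

```text
time_s: 9.08
tcp_pos: [0.4561, -0.1507, 0.1375]
eef_rot: [-180.0, -0.0, -13.2]
contact_force: [-0.7, 2.7, 5.1]
gripper_width: 0.0158
```

```bash
python3 -m inch '0 0 -0.005 0 0 0 0;0 0 -0.015 0 0 0 0;0 0 -0.02 0 0 0 0;0 0 -0.02 0 0 0 0;0 0 -0.0175 0 0 0 0;0 0 0 0 0 -0.057 0;0 0 0 0 0 -0.057 0;0 0 0 0 0 -0.057 0;0 0 0 0 0 -0.056 0;0 0 0 0 0 0 0;0 0 0 0 0 0 0'
python3 - <<'E'
from h import *
s=r.get_state(); print(s['tcp_pos'],s['eef_rot'],s['contact_force'],s['moment'],s['gripper_width'])
for n in ['side','wrist']:
    im=r.capture(n); cv2.imwrite(f'pics/{n}5.png',im[:,:,::-1])
E
```

```text
time_s: 10.0
tcp_pos: [0.455, -0.1508, 0.214]
eef_rot: [-180.0, 0.1, -0.3]
contact_force: [-0.1, -0.6, -3.8]
gripper_width: 0.0156
[ 0.4550487  -0.15080914  0.21403208] [-1.79992140e+02  9.82197448e-02 -3.37580944e-01] [-0.08999053 -0.63058676 -3.75075685] [-0.07655391 -0.03508452 -0.02088263] 0.015623224912572401
```

View pics/side5.png

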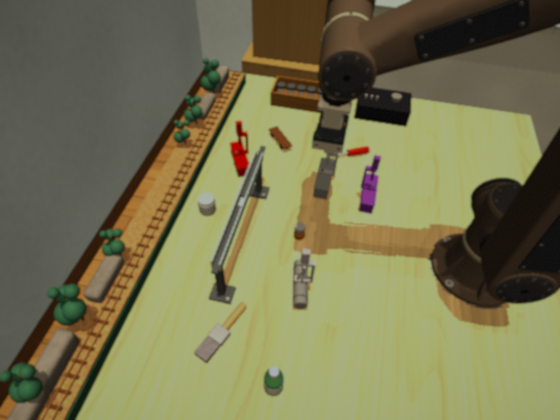

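View pics/wrist5.png

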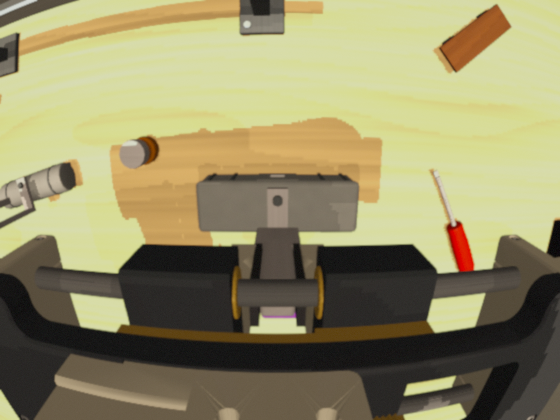

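```bash
python3 -m inch '0.008 -0.01 -0.0015 0 0 0 0;0.0145 -0.0189 0 0 0 0 0;0.0145 -0.0189 0 0 0 0 0;0.0145 -0.0189 0 0 0 0 0;0.0145 -0.0189 0 0 0 0 0;0.0145 -0.0189 0 0 0 0 0;0.0145 -0.0189 0 0 0 0 0;0.0145 -0.0189 0 0 0 0 0;0.0145 -0.0189 0 0 0 0 0;0.0145 -0.0189 0 0 0 0 0;0.0065 -0.009 0 0 0 0 0;0 0 0 0 0 0 0;0 0 0 0 0 0 0;0 0 0 0 0 0 0'
python3 - <<'E'
from h import *
import pickle
s=r.get_state(); print(s['tcp_pos'],s['eef_rot'],s['contact_force'],s['moment'],s['gripper_width'])
p=r.camera_params('wrist');pickle.dump(p,open('p6.pkl','wb'))
for n in ['side','wrist','top']:
    im=r.capture(n); cv2.imwrite(f'pics/{n}6.png',im[:,:,::-1])
E
```

```text
time_s: 11.27
tcp_pos: [0.6009, 0.0375, 0.2158]
eef_rot: [180.0, 0.1, -0.2]
contact_force: [-1.3, -0.4, -3.4]
gripper_width: 0.0159
[0.60092295 0.03754135 0.21580985] [ 1.79979883e+02  6.14044970e-02 -2.40691194e-01] [-1.27867709 -0.35626406 -3.37089808] [-0.04146228 -0.04051468 -0.03377248] 0.015892542825622333
```

View pics/side6.png

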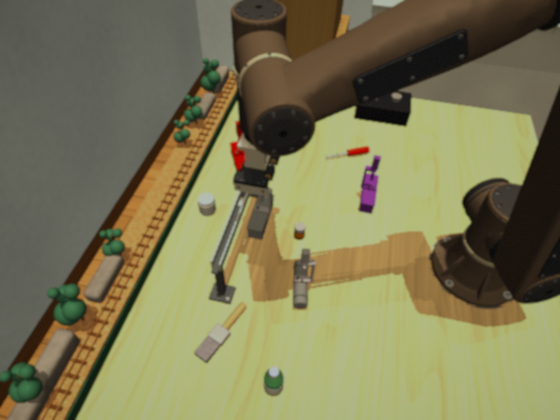

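View pics/wrist6.png

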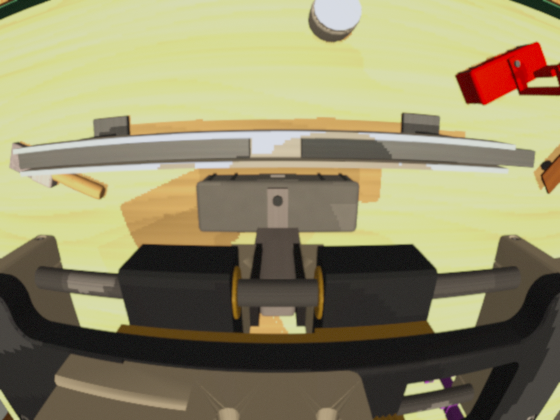

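Run:
```python
from h import *
import pickle
p=pickle.load(open('p6.pkl','rb'))
im=cv2.imread('pics/wrist6.png')
cv2.imwrite('pics/w6z.png',cv2.resize(im[115:185,220:340],None,fx=6,fy=6,interpolation=cv2.INTER_CUBIC))
for uv in [(250,147),(301,147)]:
    print(onz('wrist',uv,.14,p),onz('wrist',uv,.148,p))
# predicted outlines: rail centre (.6585,.0526)
for X in [(.6485,.038,.162),(.6685,.038,.168),(.6585,.038,.14)]: print(X,proj('wrist',X,p))
for nm in ['lip','channel','rail']: print(nm,[(d['xy'],round(d['p'],2)) for d in r.recognise(nm,'wrist')])
```

```text
[0.65384076 0.05596058 0.14      ] [0.65467173 0.05529334 0.148     ]
[0.65364956 0.01910188 0.14      ] [0.65448705 0.01969157 0.148     ]
(0.6485, 0.038, 0.162) [274.67813642 158.24489397]
(0.6685, 0.038, 0.168) [274.43429228 128.36584797]
(0.6585, 0.038, 0.14) [274.80474081 140.34901082]
lip [([273.0, 150.8], 0.81), ([64.8, 180.2], 0.68)]
channel [([275.2, 152.3], 0.89), ([277.1, 207.7], 0.54)]
rail []
```

View pics/w6z.png

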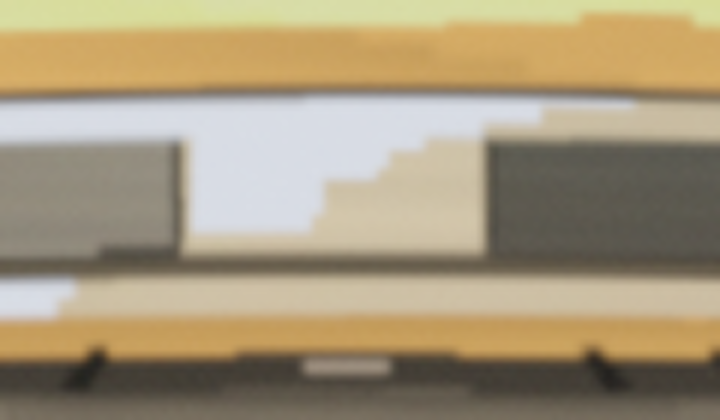

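Run:
```python
from h import *
import pickle
p=pickle.load(open('p6.pkl','rb'))
print('cam',-np.array(p['R']).T@p['t'])
for y,z,n in [(93,.168,'back outer +12'),(258,.148,'strip/lip shadow'),(273,.162,'lip inner -8'),(318,.162,'lip outer -12'),(142,.148,'strip back +8')]:
    print(n,onz('wrist',(276-.4,115+y/6-.4),z,p))
# top camera relook
t=cv2.imread('pics/top6.png'); cv2.imwrite('pics/t6z.png',cv2.resize(t[140:210,180:370],None,fx=4.2,fy=8,interpolation=cv2.INTER_CUBIC))
t=cv2.imread('pics/top0.png'); 
g=cv2.resize(t[155:185,210:330],None,fx=6,fy=18,interpolation=cv2.INTER_CUBIC);cv2.imwrite('pics/t0z.png',g)
```

```text
cam [0.67820831 0.03639414 0.3745927 ]
back outer +12 [0.6673915  0.03727131 0.168     ]
strip/lip shadow [0.64699824 0.03745708 0.148     ]
lip inner -8 [0.64725939 0.03740035 0.162     ]
lip outer -12 [0.64223466 0.0374276  0.162     ]
strip back +8 [0.66062956 0.03738544 0.148     ]
```

View pics/t6z.png

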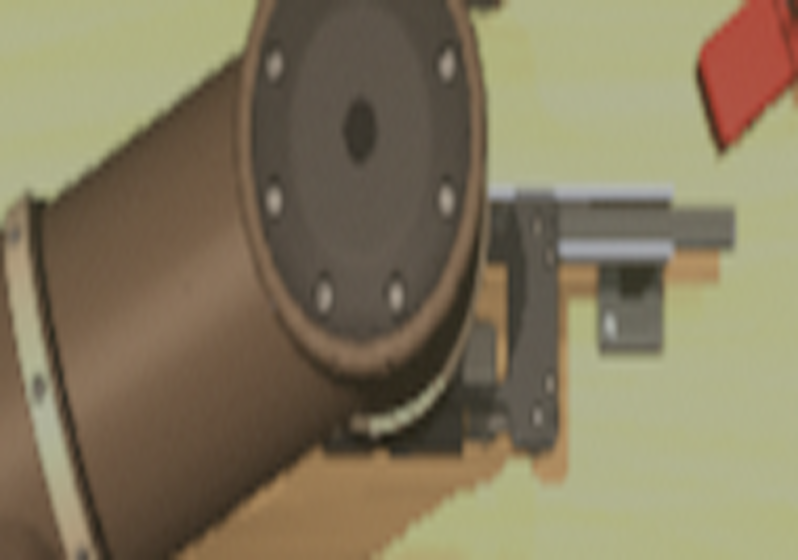

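View pics/t0z.png

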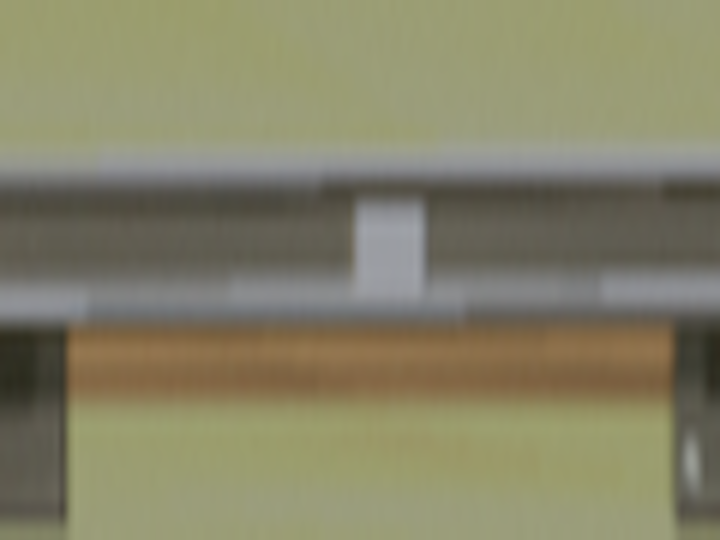

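Run:
```python
from h import *
import pickle
p1=pickle.load(open('w1.pkl','rb'))[1]
# camera pose for w4: shift p1 by tcp displacement (same orientation approx)
C=-np.array(p1['R']).T@p1['t']; C=C+np.array([.4558-.45564,-.1508+.15159,.2772-.35639]); p4=dict(p1); p4['t']=-np.array(p1['R'])@C
for y in (245,272,):
  for x in (330,440): print('w4 shoulder',y,onz('wrist',(200+x/5-.4,140+y/5-.4),.12,p4))
for y in (162,178):
  for x in (213,293): print('w1 shoulder',y,onz('wrist',(220+x/4.5-.4,140-0+(y-8)/4.5-.4),.12,p1))
im=cv2.imread('pics/wrist6.png'); cv2.imwrite('pics/w6y.png',cv2.resize(im[170:260,190:370],None,fx=4.4,fy=6,interpolation=cv2.INTER_CUBIC))
im=cv2.imread('pics/w1.png'); cv2.imwrite('pics/w1y.png',cv2.resize(im[160:200,250:300],None,fx=14,fy=14,interpolation=cv2.INTER_CUBIC))
```

```text
w4 shoulder 245 [ 0.46104747 -0.14099115  0.12      ]
w4 shoulder 245 [ 0.45606341 -0.16237974  0.12      ]
w4 shoulder 272 [ 0.45564037 -0.13968128  0.12      ]
w4 shoulder 272 [ 0.45063482 -0.16116248  0.12      ]
w1 shoulder 162 [ 0.4612345  -0.14080463  0.12      ]
w1 shoulder 162 [ 0.45624874 -0.16218364  0.12      ]
w1 shoulder 178 [ 0.45687367 -0.13975761  0.12      ]
w1 shoulder 178 [ 0.45187603 -0.16118953  0.12      ]
```

View pics/w6y.png

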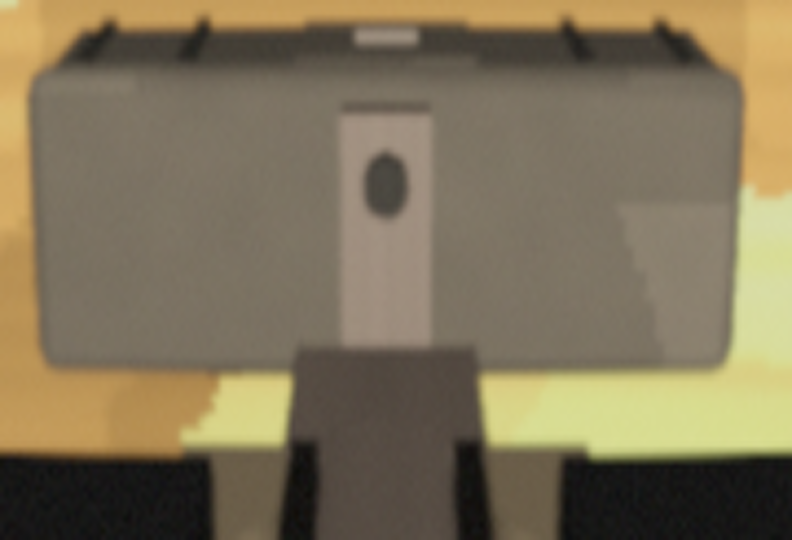

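View pics/w1y.png

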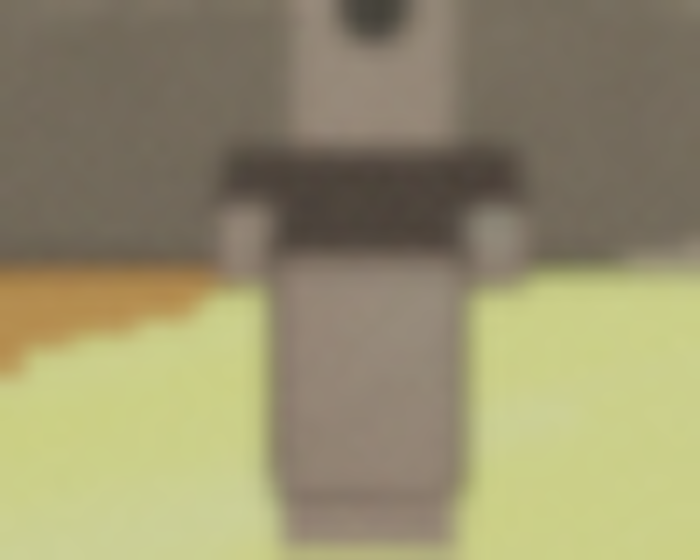

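```bash
python3 -m inch '0.006 0 0 0 0 0 0;0.008 0 0 0 0 0 0;0.008 0 0 0 0 0 0;0.008 0 0 0 0 0 0;0.008 0 0 0 0 0 0;0.008 0 0 0 0 0 0;0.006 0 0 0 0 0 0;0.0035 0 0 0 0 0 0;0 0 0 0 0 0 0;0 0 0 0 0 0 0'
python3 - <<'E'
from h import *
import pickle
s=r.get_state(); print(s['tcp_pos'],s['eef_rot'],s['contact_force'],s['moment'],s['gripper_width'])
p=r.camera_params('wrist');pickle.dump(p,open('p7.pkl','wb'))
for n in ['side','wrist']:
    im=r.capture(n); cv2.imwrite(f'pics/{n}7.png',im[:,:,::-1])
cv2.imwrite('pics/s7z.png',cv2.resize(r.capture('side')[140:310,180:310],None,fx=4.5,fy=3.5,interpolation=cv2.INTER_CUBIC)[:,:,::-1])
E
```

```text
time_s: 12.4
tcp_pos: [0.6569, 0.0375, 0.2158]
eef_rot: [180.0, 0.0, -0.2]
contact_force: [-0.6, 0.7, -4.1]
gripper_width: 0.0161
[0.6569296  0.03752826 0.21583171] [ 1.79994618e+02  3.79486418e-02 -2.30181610e-01] [-0.57582681  0.67722499 -4.10856389] [-0.0127368   0.05413047 -0.03856006] 0.016131915997467813
```

View pics/s7z.png

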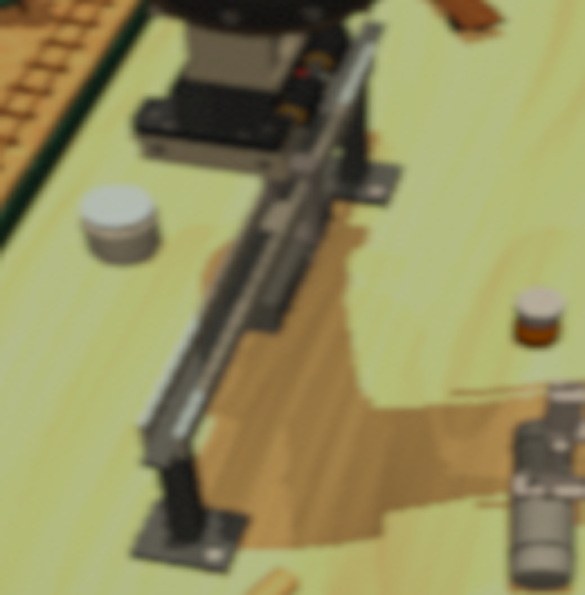

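View pics/wrist7.png

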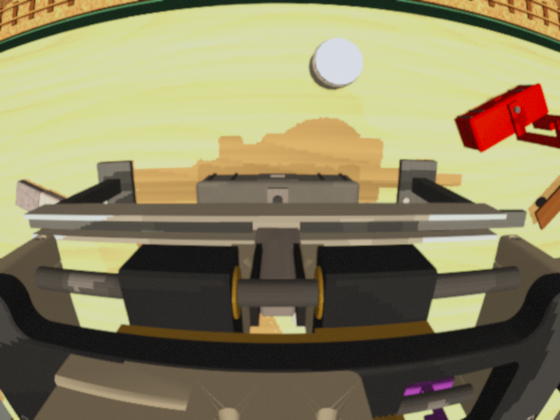

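Run:
```python
import cv2
im=cv2.imread('pics/wrist7.png'); cv2.imwrite('pics/w7z.png',cv2.resize(im[195:250,215:340],None,fx=6,fy=10,interpolation=cv2.INTER_CUBIC))
```

View pics/w7z.png

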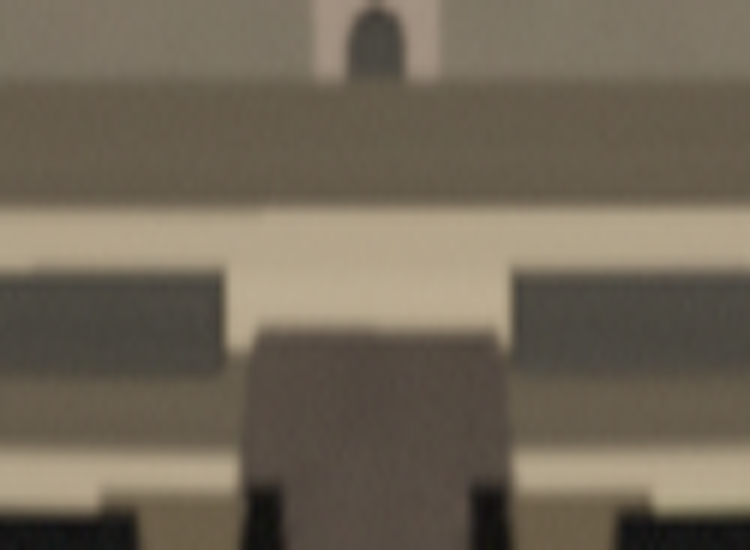

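Run:
```python
from h import *
import pickle
p=pickle.load(open('p7.pkl','rb'))
P=lambda x,y,z:onz('wrist',(215+x/6-.42,195+y/10-.45),z,p)
for x,y,z,n in [(368,205,.168,'back outer +12'),(150,268,.148,'strip back +8'),(150,375,.148,'strip front -8'),(150,447,.162,'lip inner -8'),(225,300,.148,'notch +y'),(512,300,.148,'notch -y'),(258,327,.1688,'tongue +y bottom front'),(498,327,.1688,'tongue -y'),(378,327,.1688,'tongue front +4')]:
    print(n,P(x,y,z).round(4))
```

```text
back outer +12 [0.6672 0.0374 0.168 ]
strip back +8 [0.6559 0.0644 0.148 ]
strip front -8 [0.6474 0.0648 0.148 ]
lip inner -8 [0.6473 0.0633 0.162 ]
notch +y [0.6534 0.0552 0.148 ]
notch -y [0.6533 0.0197 0.148 ]
tongue +y bottom front [0.6589 0.0498 0.1688]
tongue -y [0.6588 0.0228 0.1688]
tongue front +4 [0.6588 0.0363 0.1688]
```

In the wrist view the tongue sits about 0.5 mm from the channel's middle and 1 mm to −y of the notch's middle. I'll correct y by 1 mm and lower it gently.

```bash
python3 -m inch '0.0005 -0.001 0 0 0 0 0;0 0 0.003 0 0 0 0;0 0 0.004 0 0 0 0;0 0 0.004 0 0 0 0;0 0 0.004 0 0 0 0;0 0 0.003 0 0 0 0;0 0 0 0 0 0 0;0 0 0 0 0 0 0'
python3 -c "
from plant import r
s=r.get_state();print(s['tcp_pos'],s['contact_force'],s['moment'])"
```

```text
time_s: 13.22
tcp_pos: [0.6574, 0.0385, 0.1978]
eef_rot: [180.0, 0.0, -0.2]
contact_force: [0.4, -0.5, -3.8]
gripper_width: 0.0157
[0.65737857 0.03848745 0.19781521] [ 0.40306726 -0.45771202 -3.79220436] [-0.1122865  -0.00131654  0.02710529]
```

```bash
python3 -m inch '0 0 0.001 0 0 0 0;0 0 0.001 0 0 0 0;0 0 0.001 0 0 0 0;0 0 0.001 0 0 0 0;0 0 0 0 0 0 0;0 0 0 0 0 0 0'; python3 -m inch '0 0 0.001 0 0 0 0;0 0 0.001 0 0 0 0;0 0 0.001 0 0 0 0;0 0 0 0 0 0 0;0 0 0 0 0 0 0'
```

```text
time_s: 13.72
tcp_pos: [0.6575, 0.0386, 0.1941]
eef_rot: [180.0, 0.0, -0.2]
contact_force: [-0.2, -0.2, -4.5]
gripper_width: 0.0159
time_s: 14.13
tcp_pos: [0.6575, 0.0385, 0.191]
eef_rot: [180.0, 0.0, -0.2]
contact_force: [-0.7, -0.7, -3.6]
gripper_width: 0.0156
```

```bash
python3 -m inch '0 0 0.001 0 0 0 0;0 0 0.001 0 0 0 0;0 0 0 0 0 0 0;0 0 0 0 0 0 0'; python3 -m inch '0 0 0.0007 0 0 0 0;0 0 0.0007 0 0 0 0;0 0 0 0 0 0 0;0 0 0 0 0 0 0'
```

```text
time_s: 14.47
tcp_pos: [0.6575, 0.0386, 0.1891]
eef_rot: [180.0, 0.0, -0.2]
contact_force: [0.8, 0.5, -4.4]
gripper_width: 0.016
time_s: 14.8
tcp_pos: [0.6575, 0.0386, 0.1877]
eef_rot: [180.0, 0.0, -0.2]
contact_force: [-0.5, 0.3, -4.3]
gripper_width: 0.0157
```

```bash
python3 -m inch '0 0 0.0004 0 0 0 0;0 0 0.0003 0 0 0 0;0 0 0 0 0 0 0;0 0 0 0 0 0 0'; python3 -m inch '0 0 0.0004 0 0 0 0;0 0 0 0 0 0 0;0 0 0 0 0 0 0'
```

```text
time_s: 15.13
tcp_pos: [0.6576, 0.0386, 0.1875]
eef_rot: [180.0, -0.0, -0.2]
contact_force: [-1.7, 1.0, 0.6]
gripper_width: 0.0157
time_s: 15.38
tcp_pos: [0.6577, 0.0385, 0.1875]
eef_rot: [-180.0, -0.0, -0.2]
contact_force: [-3.2, 0.6, 5.9]
gripper_width: 0.0157
```

Contact is at TCP z 0.1875, which matches the home height. I'll unload, then look before letting go.

```bash
python3 -m inch '0 0 -0.0005 0 0 0 0;0 0 0 0 0 0 0;0 0 0 0 0 0 0'
python3 - <<'E'
from h import *
im=r.capture('wrist'); cv2.imwrite('pics/w8z.png',cv2.resize(im[195:250,215:340],None,fx=6,fy=10,interpolation=cv2.INTER_CUBIC)[:,:,::-1])
cv2.imwrite('pics/s8z.png',cv2.resize(r.capture('side')[140:310,180:310],None,fx=4.5,fy=3.5,interpolation=cv2.INTER_CUBIC)[:,:,::-1])
E
```

```text
time_s: 15.63
tcp_pos: [0.6577, 0.0385, 0.1875]
eef_rot: [180.0, -0.0, -0.2]
contact_force: [-2.9, 0.9, 4.4]
gripper_width: 0.0158
```

View pics/w8z.png

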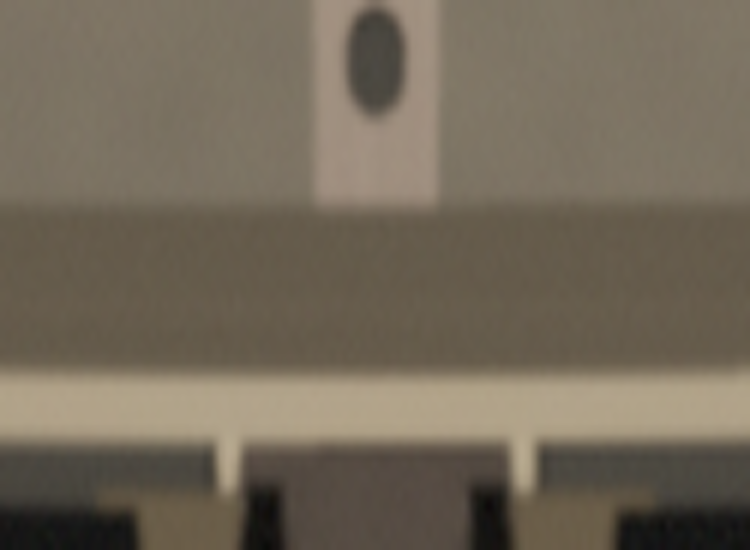

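View pics/s8z.png

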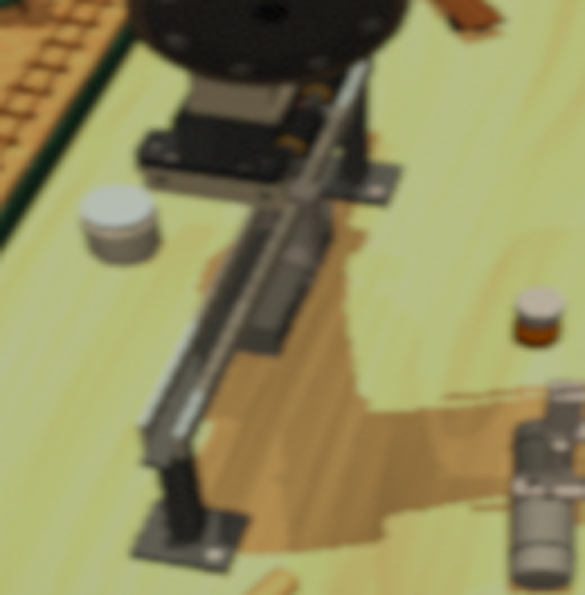

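The tongue lies centred between the notch edges, with light gaps at columns ~228 and ~523. I'm letting go.

```bash
python3 -m inch '0 0 0 0 0 0 0;0 0 0 0 0 0 0;0 0 0 0 0 0 0.2;0 0 0 0 0 0 0.25;0 0 0 0 0 0 0.3;0 0 0 0 0 0 0.35;0 0 0 0 0 0 0.4;0 0 0 0 0 0 0.45;0 0 0 0 0 0 0.5;0 0 0 0 0 0 0.5;0 0 0 0 0 0 0.5;0 0 0 0 0 0 0.5' 6
python3 - <<'E'
from h import *
print(r.get_state()['contact_force'])
im=r.capture('wrist'); cv2.imwrite('pics/w9.png',im[:,:,::-1])
E
```

```text
time_s: 16.73
tcp_pos: [0.6575, 0.0386, 0.1872]
eef_rot: [-180.0, -0.0, -0.2]
contact_force: [0.4, 0.3, -0.3]
gripper_width: 0.0439
[ 0.40922578  0.2790852  -0.27808243]
```

View pics/w9.png

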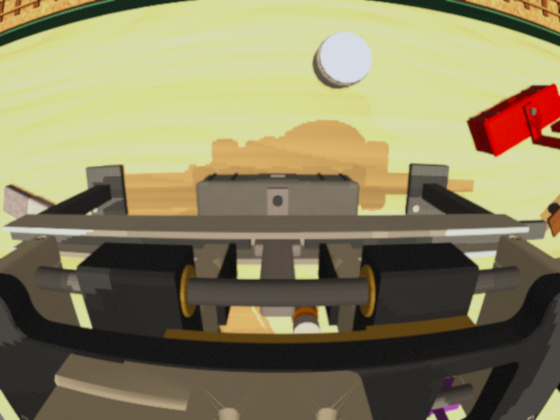

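Released, with no force on the wrist. The block stands centred with clear gaps to the fingers. I'll retreat upward.

```bash
python3 -m inch '0 0 -0.005 0 0 0 0.5;0 0 -0.01 0 0 0 0.5;0 0 -0.02 0 0 0 0.5;0 0 -0.025 0 0 0 0.5;0 0 -0.03 0 0 0 0.5;0 0 -0.03 0 0 0 0.5;0 0 -0.03 0 0 0 0.5;-0.03 0 -0.01 0 0 0 0.5;-0.03 0 0 0 0 0 0.5;-0.03 0 0 0 0 0 0.5;-0.03 0 0 0 0 0 0.5;0 0 0 0 0 0 0.5;0 0 0 0 0 0 0.5'
python3 - <<'E'
from h import *
import pickle
p=r.camera_params('wrist');pickle.dump(p,open('p10.pkl','wb'))
im=r.capture('wrist'); cv2.imwrite('pics/w10.png',im[:,:,::-1])
cv2.imwrite('pics/s10z.png',cv2.resize(r.capture('side')[110:310,180:330],None,fx=4,fy=3,interpolation=cv2.INTER_CUBIC)[:,:,::-1])
E
```

```text
time_s: 17.87
tcp_pos: [0.5366, 0.039, 0.3496]
eef_rot: [-179.9, -0.2, -0.2]
contact_force: [0.1, 0.1, -0.2]
gripper_width: 0.0436
```

View pics/w10.png

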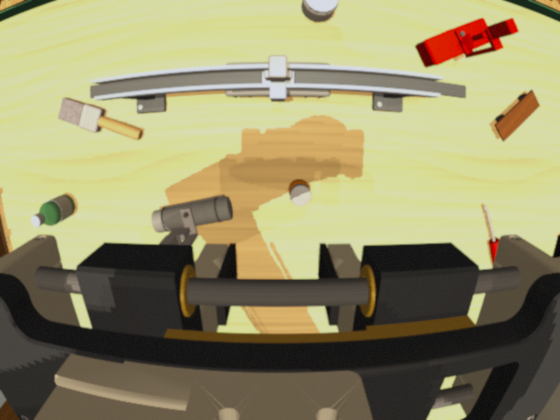

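View pics/s10z.png

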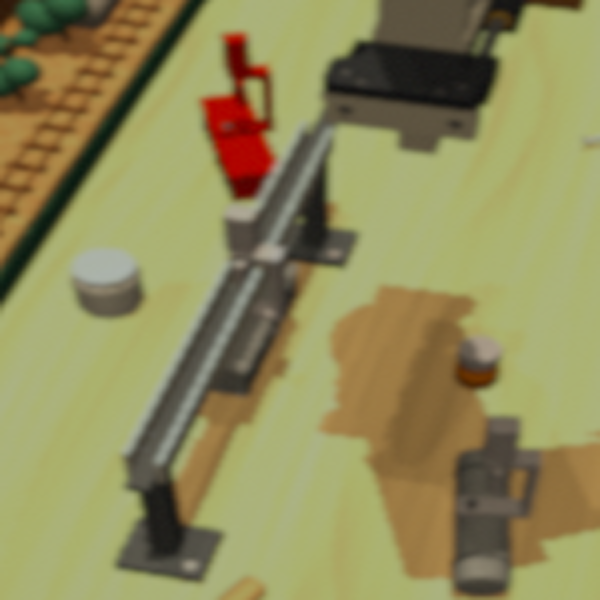

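Run:
```python
from h import *
import pickle
p=pickle.load(open('p10.pkl','rb')); b=cv2.imread('pics/w10.png')
for z in (.224,.232):
    q=[proj('wrist',[.6572+x,.0385+y,z],p) for x,y in [(-.01,-.008),(.01,-.008),(.01,.008),(-.01,.008)]]
    cv2.polylines(b,[np.round(np.array(q)*8).astype(int)],True,(0,0,255) if z==.224 else (255,0,0),1,shift=3)
cv2.imwrite('pics/w10z.png',cv2.resize(b[45:110,230:330],None,fx=7,fy=7,interpolation=cv2.INTER_CUBIC))
```

```text
(no output)
```

View pics/w10z.png

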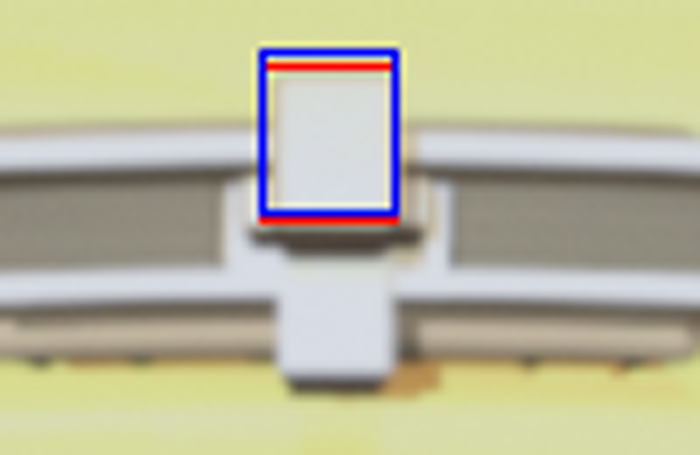

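Red is the predicted block-top outline at home height, blue the same 8 mm higher. The block's face, rows ~70–210 of the zoom, fits red better, and the tongue lies between both notch edges. I'm handing in.

```bash
python3 -c "
from plant import r
print(r.close_job(), r.get_state()['time_s'])"
```

```text
the job is handed in; nothing more can be done
the job is handed in; nothing more can be done
```

The van hanger is hanging on the drying rail with its tongue home in the notch. I let it go, backed the arm off and handed the job in at about 18 s. The judge gave no verdict, so this rests on my own checks.

- **First grip missed:** I lifted before the fingers had closed, so they came up empty. The hanger had not moved, and the second grip held.
- **Finding the notch:** I saw it in the top and wrist pictures, 14 mm to the −y side of mid length. I lowered the tongue straight into it, so I did not have to feel along the rail.
- **Lowering:** The tongue met the floor at TCP z 0.1875 m, and 0.187 m was expected. That is about 8 mm below the strip's top. The wrist force changed by about 10 N there.
- **After release:** The wrist force was near zero. The hanger hung upright, with the tongue between both notch edges. The tank hanger and the other things looked unmoved in the last pictures.
- **Where measurements disagreed:** The top and wrist cameras differed by about 3 mm on the rail's x position. I used the wrist view, which shows the tongue and the rail together; it put the tongue within about 1 mm of the channel's middle. In the last picture the home-height outline fitted the block only slightly better than one 8 mm higher. The contact height is therefore the stronger evidence that it is home.

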